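# Re-set the loose stop collar on a pastry roller

### The arm

A 6-joint arm with a two-finger parallel gripper is mounted at the origin on the work surface. World frame = base frame: x ahead of the robot, y to its left, z up, the work surface at z = 0. Lengths are in m, angles in rad, forces in N, time in s.
With the tool pointing down it reaches from about 0.35 to 0.925 m from the base axis. Payload 6.4 kg.
Tool frame: the origin (TCP) lies between the finger pads; the fingertips stand arm.nose_length ahead of it and the grasp point (between the pads) lies 3 mm ahead of it (arm.nose_length is the distance from the TCP to the fingertips, in m); z points along the fingers, y is the line along which they close (so a half turn about z gives the same grasp; the last joint's range is limited). The gripper opens to 85 mm and grips with 20 to 120 N. Pads are 22 mm wide; open, the fingers measure 114 mm over their backs; the gripper's body (76 mm by 85 mm) begins 54 mm behind the grasp point. The pads swing forward as they close: fully open they stand 13 mm farther back than shut.
Start: joints at [-1.303, 0.245, 1.558, -0, 1.339, -0.174], TCP at [0.278, -0.588, 0.253] pointing down, gripper open.
Joint ranges: [-3.13, 3.13], [-1.02, 2.26], [0.13, 2.54], [-0.95, 4.09], [0.21, 2.88], [-2.74, 2.74]. Speed limits (rad/s): [2.57, 2.57, 3.14, 3.14, 3.14, 3.14].

### API

Orientations are given as [roll, pitch, yaw] about the fixed x, y, z axes, in that order (R = Rz(yaw) Ry(pitch) Rx(roll)).
In Python, from workcell import arm, viewer gives the robot as it stands.
- The arm moves only by the shell command python3 -m handwheel 'ROWS' [FORCE]. ROWS is JSON, a list that holds one entry, the list of rows, each a list of 5 numbers: the finger opening in mm, from 0 to 85.4, then the shift along the tool's x, y, z scaled (see below), then the turn about the tool's z scaled (see below). In form: [[[hand, dx, dy, dz, yaw], ...]]. A call has 1 to 10 rows; each row shifts and turns the commanded pose from where the row before left it, along the tool's axes as they then stand; what a row does not reach is not made up. The controller multiplies each number of a shift by 0.03 m and each number of a turn by 0.5 rad. A row lasts 1/12 s, in which the tool goes at most 41.7 mm and 7.16 degrees, less where a joint would pass 70% of its speed; a pose out of reach is approached as far as the arm can. A call with a number of a shift or a turn outside -1 to 1 is refused whole. A call with a gripper value outside its range is refused whole. The fingers move at their own pace and stop on an object; FORCE is the grip in N (left out, the last holds). Time passes only in rows, so rows that do not move let the fingers close. It gives the time, the measured TCP pose, the force, the opening and the grip force at its end, in the units of the state.
- arm.observe(): the state, without advancing time (a new reading comes with each control period).
- viewer.get_image(name): name is "scene" or "top" or "wrist"; returns a dict with "frame" (384x512x3 uint8, red, green, blue), "z_map" (384x512 float32, m along the optical axis (not along the pixel's ray), 0 where there is no reading), "fovy" (degrees; the focal length in pixels is half the picture's height over the tangent of half this angle, whatever the lens; pixels are square), "cx", "cy" (the principal point, pixels), "R" (3x3) and "t" (3): a world point X has camera coordinates R X + t. Camera axes: x right, y down, z forward; pixel columns grow to the right and rows downward; lengths in m; the calibration is good to about 2 mm. A picture is of the moment at which its call begins.
- arm.finish_job(): hands the job in; it is judged then, once.
The state is a dict: "t": time; "q": joint angles; "dq": joint speeds; "joint_efforts": joint torques, N m; "ee_pos": TCP position; "orientation": TCP orientation; "wrist_force": force on the tool from outside, world axes, zero at the start; "ft_torque": the same for the moment, N m; "grip_width": finger opening in m; "grip_force": force on a finger pad.
Only numpy, scipy, OpenCV 4.12 (cv2) and the standard library are available. Lean on these libraries where they do the work, as an engineer would, in place of code of your own. Each camera call takes 0.05 s, during which the arm holds its last target. There are 200 camera calls.

### The job

One of the two pastry rollers has a loose stop collar that has slipped round: its wing screw no longer stands over the flat of its shaft. Turn that collar on its shaft until the wing screw is squarely over the flat, and only then turn the wing screw clockwise until it is fully tight. Leave the other roller's collar and screw, and everything else on the bench, as they are.

Things in the scene. Friction and masses are not known exactly. Their poses are not given: they have to be found in the camera images.
- roller_a: Roller A: one of two like bench pastry rollers, fixed; either may stand left or right. Base plate 130 x 200 x 12 mm, two white uprights, a white roll 64 mm thick on a level shaft, a steel roll below. Origin: centre of the base underside; y along the shaft, z up. The collar sits on the shaft outside the uprights, towards -y. All but the wing screw is lower than 128 mm.
- axis_a (a point): Roller A: centre of its stop collar, on the shaft axis, 95 mm above the bench and 52 mm towards -y from the roller origin; axes as the roller. The collar, a dark steel ring 64 mm across and 30 mm wide, turns about this y line; the nearest upright is 18 mm from it.
- flat_a (a point): Roller A: middle of the milled flat on the bare shaft end beyond the collar. Shaft 36 mm across, with one dark milled flat 31 mm wide along it, 9 mm from the axis; 41 mm of bare end shows. z is the outward normal of the flat, y along the shaft.
- wing_a (a point): Roller A: centre of the wing (thumb grip) of the set screw, 70 mm out from the shaft axis on a 12 mm stem, a steel bar 14 mm thick (x), 60 mm long (y), 30 mm tall (z); z points outwards from the shaft. The radius stays the same as the screw turns. Pinched across its 14 mm, fingers pointing at the shaft, it can be swung round the shaft and turned in one grasp.
- shaft_a (a joint): Roller A: angle of the shaft, rad: 0 when the flat faces straight up, positive when it leans towards the roller -x side (about the roller -y axis). Held fast by a brake.
- collar_a (a joint): Roller A: angle of the collar on the shaft, rad: 0 when the set screw stands squarely over the flat, positive when it leans from there towards the roller -x side; range -1.2 to 1.2. Turns stiffly (0.22 N m, 3 N at the wing) and stays where left. A slipped collar starts 0.4 to 0.7 off, a good one within 0.05.
- screw_a (a joint): Roller A: turn of the set screw, rad: 0 loose (wing along the shaft) to 1.4 tight at its stop (wing nearly across the shaft). Tightens clockwise seen from outside looking towards the shaft; needs 0.06 N m, stays where left. A loose one starts below 0.3, a tight one above 1.25. It turns at any collar angle, so set the collar first.
- roller_b: Roller B: one of two like bench pastry rollers, fixed; either may stand left or right. Base plate 130 x 200 x 12 mm, two white uprights, a white roll 64 mm thick on a level shaft, a steel roll below. Origin: centre of the base underside; y along the shaft, z up. The collar sits on the shaft outside the uprights, towards -y. All but the wing screw is lower than 128 mm.
- axis_b (a point): Roller B: centre of its stop collar, on the shaft axis, 95 mm above the bench and 52 mm towards -y from the roller origin; axes as the roller. The collar, a dark steel ring 64 mm across and 30 mm wide, turns about this y line; the nearest upright is 18 mm from it.
- flat_b (a point): Roller B: middle of the milled flat on the bare shaft end beyond the collar. Shaft 36 mm across, with one dark milled flat 31 mm wide along it, 9 mm from the axis; 41 mm of bare end shows. z is the outward normal of the flat, y along the shaft.
- wing_b (a point): Roller B: centre of the wing (thumb grip) of the set screw, 70 mm out from the shaft axis on a 12 mm stem, a steel bar 14 mm thick (x), 60 mm long (y), 30 mm tall (z); z points outwards from the shaft. The radius stays the same as the screw turns. Pinched across its 14 mm, fingers pointing at the shaft, it can be swung round the shaft and turned in one grasp.
- shaft_b (a joint): Roller B: angle of the shaft, rad: 0 when the flat faces straight up, positive when it leans towards the roller -x side (about the roller -y axis). Held fast by a brake.
- collar_b (a joint): Roller B: angle of the collar on the shaft, rad: 0 when the set screw stands squarely over the flat, positive when it leans from there towards the roller -x side; range -1.2 to 1.2. Turns stiffly (0.22 N m, 3 N at the wing) and stays where left. A slipped collar starts 0.4 to 0.7 off, a good one within 0.05.
- screw_b (a joint): Roller B: turn of the set screw, rad: 0 loose (wing along the shaft) to 1.4 tight at its stop (wing nearly across the shaft). Tightens clockwise seen from outside looking towards the shaft; needs 0.06 N m, stays where left. A loose one starts below 0.3, a tight one above 1.25. It turns at any collar angle, so set the collar first.
- cup1: Bystander: an open foil tart cup, 76 mm wide, 24 mm high; origin centre of its underside.
- cup2: Bystander: an open foil tart cup, 76 mm wide, 24 mm high; origin centre of its underside.
- cup3: Bystander: an open foil tart cup, 76 mm wide, 24 mm high; origin centre of its underside.
- tart1: Bystander: a baked egg tart, 76 mm wide, 27 mm high; origin centre of its underside.
- tart2: Bystander: a baked egg tart, 76 mm wide, 27 mm high; origin centre of its underside.
- brush: Bystander: a pastry brush, 200 mm long, lying flat.
- jar: Bystander: a closed jar, 70 mm wide, 110 mm high; origin centre of its underside.

How it is judged:
On the way, in this order (a step that is already met when the one before it is completed fails the run):
1. the loose collar's screw stands over the flat (within 0.17 rad) while the screw is still loose (below 0.6 rad) (value of joint collar_a between -0.17 and 0.17 rad and value of joint screw_a below 0.6 rad), for 0.2 s.
2. the screw is tight (beyond 1.2 rad) with the collar still over the flat (value of joint collar_a between -0.17 and 0.17 rad and value of joint screw_a above 1.2 rad), for 0.2 s.
At the end, for the whole second after the job is handed in: On both rollers the collar's screw stands over the shaft's flat within 0.17 rad and is tight (screw beyond 1.2 of 1.4 rad), at rest and released (all of step 2 and value of joint collar_b between -0.17 and 0.17 rad and value of joint screw_b above 1.2 rad and velocity of joint collar_a between -0.1 and 0.1 rad/s and velocity of joint screw_a between -0.1 and 0.1 rad/s); the robot touches nothing.
It fails at once if the other roller's collar is turned (0.17 rad off its flat) or its screw loosened (below 1.1 rad) (not (value of joint collar_b between -0.17 and 0.17 rad) or value of joint screw_b below 1.1 rad).
It fails at once if a bystander is moved more than 40 mm (distance of any of cup1, cup2, cup3, tart1, tart2, brush, jar from where it was at the start of the episode above 0.04 m).
It also fails if it takes over 35 s, if anything falls off the work surface, if the arm or the gripper's body presses on something with over 40 N, if the wrist force passes 120 N, or if a joint passes its speed limit or range.

## Working session

There is one attempt and no reset: what is moved stays moved. The work goes in short steps, Python scripts to look and compute and a shell command to move; the robot and the scene stay as the last step left them, time stands still between calls to the robot, and variables do not carry over. Pictures are saved under pics/ and viewed, at most 10 in all, crops included, and the job is handed in when it is done.

```bash
ls; mkdir -p pics
cat > h.py <<'E'
import numpy as np, cv2
from workcell import arm, viewer
def grab(n):
    d=viewer.get_image(n); np.savez(f'{n}.npz',**d); return d
def save(d,name,s=1.5,box=None):
    im=d['frame'][:,:,::-1]
    if box: im=im[box[1]:box[3],box[0]:box[2]]
    cv2.imwrite(f'pics/{name}.png',cv2.resize(im,None,fx=s,fy=s,interpolation=cv2.INTER_CUBIC))
def cloud(d):
    h,w=d['z_map'].shape; f=h/2/np.tan(np.radians(d['fovy'])/2)
    u,v=np.meshgrid(np.arange(w),np.arange(h)); z=d['z_map']
    P=np.stack([(u-d['cx'])/f*z,(v-d['cy'])/f*z,z],-1)
    return (P-d['t'])@np.asarray(d['R'])   # R^T(P-t)
E
python3 - <<'E'
from h import *
for n in('scene','top'):
    d=grab(n); save(d,n); print(n,d['fovy'],d['R'],d['t'],(d['z_map']>0).mean())
s=arm.observe(); print(s, arm.nose_length)
E
```

```text
pics
scene 42.220056865370005 [[-3.02326890e-02  9.99542718e-01 -5.83017853e-04]
 [ 6.37559087e-01  1.88347148e-02 -7.70171192e-01]
 [-7.69808025e-01 -2.36560545e-02 -6.37836966e-01]] [ 0.0059097  -0.23270543  2.13556935] 0.9726715087890625
top 47.7878431185896 [[-0.00510415 -0.99996014  0.00732593]
 [-0.99044371  0.0040456  -0.13785824]
 [ 0.13782311 -0.00795957 -0.99042488]] [-0.00623854  0.50452664  1.41036969] 0.9958699544270834
{'t': 0.1, 'q': array([-1.30311462e+00,  2.45759358e-01,  1.55891171e+00, -1.79378461e-07,
        1.33870503e+00, -1.74099215e-01]), 'dq': array([ 0.00011445, -0.00226016, -0.00135233,  0.00158253, -0.00148622,
        0.00126911]), 'joint_efforts': array([-8.06323751e-04, -4.30667996e+01, -3.27131081e+01, -1.83180027e-04,
        2.83631096e-03,  8.29037276e-06]), 'ee_pos': array([ 0.2777865 , -0.58712945,  0.25227028]), 'orientation': array([-3.13983614e+00, -3.08757507e-04,  4.41780687e-01]), 'wrist_force': array([-0.59689571,  0.94119854, -0.05053086]), 'ft_torque': array([0.00788829, 0.00757877, 0.04282321]), 'grip_force': 0.0, 'grip_width': 0.08525155625982402} 0.022
```

View pics/scene.png

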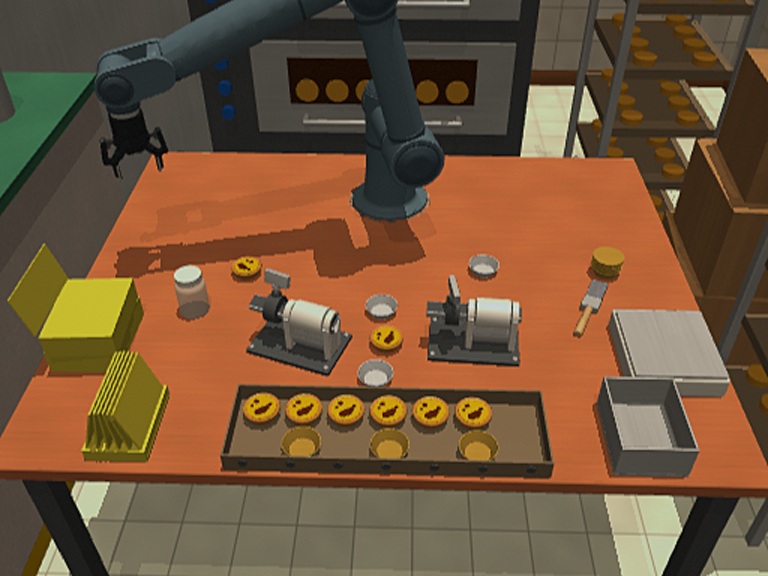

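View pics/top.png

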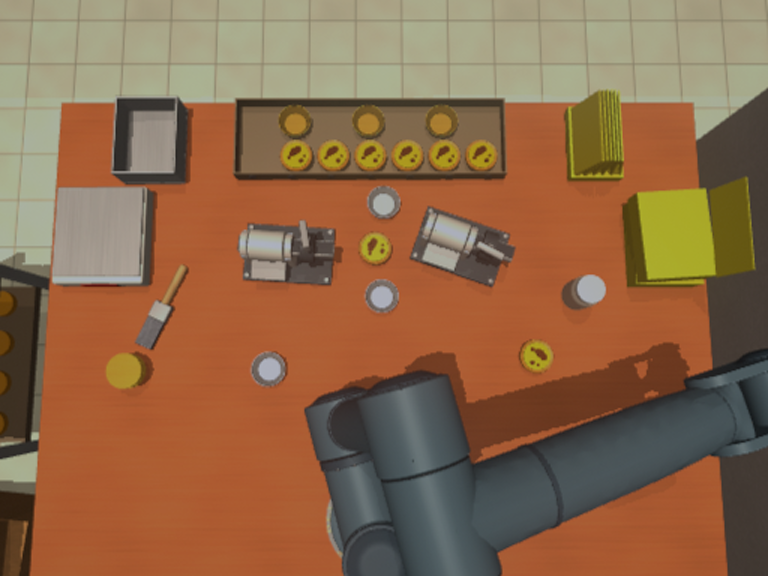

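The right-hand roller in the top view (about 462,247) has its wing along the shaft, so it is the loose one. The left one's wing (305,235) lies across its shaft, so it is tight. Next I measure the loose roller from the depth in both views.

Run:
```python
from h import *
for n,box in(('top',(268,130,350,200)),('scene',(155,170,240,252))):
    d=dict(np.load(n+'.npz')); C=cloud(d); save(d,n+'c',7,box)
    x0,y0,x1,y1=box
    P=C[y0:y1,x0:x1].reshape(-1,3); I=d['frame'][y0:y1,x0:x1].reshape(-1,3).astype(int)
    g=(I.max(1)-I.min(1)<40)
    # plate
    m=g&(abs(P[:,2]-.012)<.006); 
    if n=='top': r=cv2.minAreaRect((P[g&(P[:,2]>.006)][:,:2]*1000).astype(np.float32)); print('all rect',r)
    r=cv2.minAreaRect((P[m][:,:2]*1000).astype(np.float32)); print(n,'plate rect mm',r,m.sum(),P[m][:,2].mean())
    m=g&(P[:,2]>.134); Q=P[m]
    print('wing',m.sum(),Q.mean(0),Q.min(0),Q.max(0))
    u,s,v=np.linalg.svd(Q-Q.mean(0)); print(s/np.sqrt(len(Q)),v)
```

```text
all rect ((467.0606384277344, -143.67776489257812), (205.49612426757812, 400.196044921875), 71.39244842529297)
top plate rect mm ((597.0591430664062, -183.98837280273438), (197.67298889160156, 128.41404724121094), 70.31586456298828) 710 0.012436191685975057
wing 122 [ 0.53582487 -0.20449249  0.28879465] [ 0.30529186 -0.25212101  0.13617765] [0.5839399  0.00294653 1.46646408]
[0.38349395 0.01602719 0.00482047] [[ 0.18941571 -0.17045266 -0.96698892]
 [ 0.50683364  0.86045023 -0.05239333]
 [-0.84097643  0.48017839 -0.24937393]]
scene plate rect mm ((604.1151733398438, -187.32168579101562), (204.19068908691406, 131.20391845703125), 71.30858612060547) 960 0.01256331529340451
wing 185 [ 0.61517301 -0.21589787  0.20200564] [ 0.54097362 -0.25631131  0.13418105] [1.79252055 0.04899509 1.1829255 ]
[0.30858517 0.01769025 0.01184821] [[ 0.75699284  0.17183379  0.63042444]
 [ 0.28674436  0.77958225 -0.55680265]
 [-0.58714522  0.60226628  0.54086581]]
```

View pics/scenec.png

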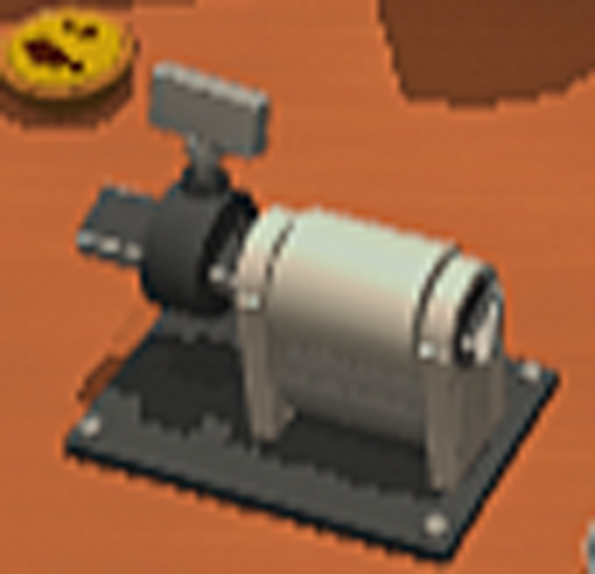

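The crop shows the wing bar at (210,110) leaning towards the robot, and the dark flat on the bare shaft end at (110,230) tilted the other way. I work in the roller frame to get both angles.

Run:
```python
from h import *
for n,box,c in(('top',(268,130,350,200),(.597,-.184)),('scene',(155,170,240,252),(.604,-.1873)),):
    d=dict(np.load(n+'.npz')); C=cloud(d)
    a=np.radians(-19.2); X=np.array([np.cos(a),np.sin(a),0]);Y=np.array([-np.sin(a),np.cos(a),0]);
    x0,y0,x1,y1=box
    P=C[y0:y1,x0:x1].reshape(-1,3); I=d['frame'][y0:y1,x0:x1].reshape(-1,3).astype(int)
    o=np.array([.6,-.1855,0]); L=np.stack([(P-o)@X,(P-o)@Y,P[:,2]-.095],1)
    ok=(abs(L[:,0])<.1)&(abs(L[:,1])<.12)&(P[:,2]<.2)
    # collar/roll check: white roll axis x: top points
    w=ok&(L[:,2]>.034); 
    # flat
    print(n)
    r=np.hypot(L[:,0],L[:,2])
    m=ok&(L[:,1]<-.072)&(L[:,1]>-.104)&(r<.024)
    for l,i in zip(L[m],I[m]): print((l*1000).round(1),i, end=';')
    Q=L[m]; 
    k=ok&(r>.045)&(L[:,2]>.02)&(L[:,1]<-.01); W=L[k]
    print('\nwing',k.sum(),(W.mean(0)*1e3).round(1),(W.min(0)*1e3).round(1),(W.max(0)*1e3).round(1))
    rr=r[k]; t=np.arctan2(-W[:,0],W[:,2]); print('ang',np.median(t),t.min(),t.max(),'r',rr.min(),rr.max())
    A=W[rr>.056]; u,s,v=np.linalg.svd(A-A.mean(0)); print(A.mean(0),v,s)
    R=ok&(r<.036)&(L[:,1]>0)&(L[:,1]<.08)&(L[:,2]>0)
    B=L[R]; A=np.c_[2*B[:,0],2*B[:,2],np.ones(len(B))]; f=np.linalg.lstsq(A,(B[:,0]**2+B[:,2]**2),rcond=None)[0]; print('roll axis',f[:2],np.sqrt(f[2]+f[0]**2+f[1]**2))
```

```text
top
[ 12.3 -72.7   6.9] [90 79 73];[ 13.1 -75.6   8. ] [96 84 78];[ 15.2 -79.1   4. ] [106  95  87];[  9.7 -73.9   5.2] [81 68 63];[ 10.7 -76.9   5.4] [87 75 69];[ 10.7 -79.5   9.4] [94 82 75];[ 12.9 -83.1   4.7] [90 79 72];[ 13.8 -86.1   5.2] [102  86  78];[ 16.  -89.7   0.9] [134  97  78];[  6.6 -74.9   5.1] [80 67 62];[  6.6 -77.5   8.9] [80 67 61];[  8.5 -80.9   5.6] [80 67 62];[  8.5 -83.5   9.7] [81 69 64];[ 11.6 -87.5   1.9] [91 77 70];[ 12.3 -90.4   3.1] [108  84  73];[ 11.4 -92.4  10.7] [123  84  68];[ 14.1 -96.3   4.3] [134  91  72];[ 15.4 -99.5   3.4] [157 104  78];[  1.  -72.2  10.5] [79 67 62];[  2.4 -75.4   9.2] [80 67 63];[  2.6 -78.   12.6] [80 67 62];[  4.9 -81.7   7.5] [80 67 62];[  6.1 -84.8   6.9] [80 67 63];[  6.  -87.3  11.3] [80 67 62];[  7.9 -90.7   8.1] [80 67 61];[  9.4 -94.    6.4] [81 68 63];[ 11.2 -97.4   3.4] [90 75 69];[  12.2 -100.4    3.5] [110  85  73];[  12.3 -103.     7.2] [123  82  65];[ -1.4 -73.5   7.6] [81 68 64];[ -1.2 -76.2  11.1] [80 68 64];[  0.7 -79.6   7.6] [80 67 63];[  2.4 -83.    5. ] [80 67 62];[  2.6 -85.6   8.5] [80 67 62];[  3.8 -8
[... 4194 characters left out ...]
[134 129 117];[ 17.4 -96.6  -5.2] [148  84  54];[ 16.2 -93.5  -5.2] [141  81  56];[ 15.5 -90.1  -4.8] [114  74  55];[ 15.  -82.7  -2.8] [72 65 58];[ 20.4 -75.3   4.2] [59 62 59];[ 13.3 -88.3 -10.4] [146  84  54];[ 20.6 -79.5  -1.4] [155  87  55];[ 16.1 -78.7  -4.9] [123  78  59];
wing 185 [-17.1 -50.1  69.4] [-38.4 -83.8  44.9] [  2.9 -19.9  88.4]
ang 0.23818752632510046 -0.06541345177192007 0.4756226246147464 r 0.04503121869109809 0.08980943651655256
[-0.01783159 -0.0499461   0.07124445] [[-0.14275804 -0.98866188 -0.0465599 ]
 [ 0.4585144  -0.02437133 -0.88835273]
 [ 0.87714576 -0.14816787  0.45679492]] [0.23532987 0.12424293 0.05406947]
roll axis [0.00402275 0.00622844] 0.02580277076857682
```

Noisy depth gives: roller yaw about -19.2°, wing leaning about +0.35 rad, flat about -0.2 rad. I'll move above it and look with the wrist camera.

```bash
python3 -m handwheel '[[[85,0.9,-0.43,0,0],[85,0.9,-0.43,0,0],[85,0.9,-0.43,0,0],[85,0.9,-0.43,0,0],[85,0.9,-0.43,0,0],[85,0.9,-0.43,0,0],[85,0.9,-0.43,0,0],[85,0.9,-0.43,0,0],[85,0.9,-0.43,0,0],[85,0.9,-0.43,0,0]]]'; python3 -m handwheel '[[[85,0.9,-0.43,0,0],[85,0.9,-0.43,0,0],[85,0.9,-0.43,0,0],[85,0.9,-0.43,0,0],[85,0,0,0,-0.25],[85,0,0,0,-0.25],[85,0,0,0,-0.25],[85,0,0,0,-0.25],[85,0,0,0,-0.25],[85,0,0,0,0]]]'
python3 - <<'E'
from h import *
d=grab('wrist'); save(d,'w1'); print(d['R'],d['t'],d['fovy'],-d['R'].T@d['t'])
for n in('scene','top'):grab(n)
s=arm.observe(); print(s['ee_pos'],s['orientation'],s['q'])
E
```

```text
t: 0.93
ee_pos: [0.4674, -0.354, 0.2528]
orientation: [-3.141, 0.0, 0.442]
wrist_force: [0.5, -0.8, -0.3]
grip_width: 0.085
grip_force: 0.0
t: 1.77
ee_pos: [0.5422, -0.2625, 0.2527]
orientation: [-3.141, -0.0, 1.069]
wrist_force: [1.5, -0.9, -0.1]
grip_width: 0.0852
grip_force: 0.0
[[ 8.76294610e-01 -4.81775056e-01 -7.43283703e-04]
 [-4.61197258e-01 -8.39310001e-01  2.87846856e-01]
 [-1.39301281e-01 -2.51895848e-01 -9.57676164e-01]] [-0.60042055 -0.00624079  0.38795775] 69.26575064620776 [ 0.57731007 -0.19678065  0.372888  ]
[ 0.54225362 -0.26265683  0.25295477] [-3.14098862e+00 -8.46981230e-05  1.06392983e+00] [-6.39063191e-01  1.36365189e-01  1.68327710e+00  4.47756007e-06
  1.32256029e+00 -1.32197816e-01]
```

View pics/w1.png

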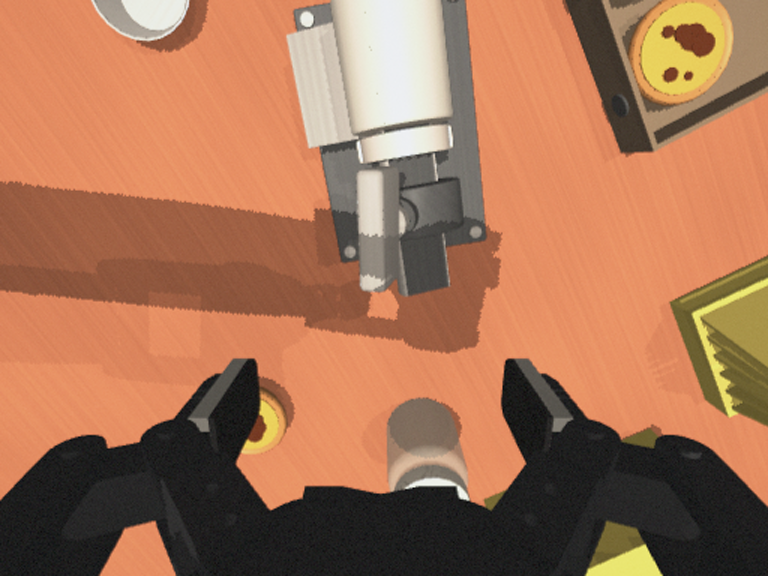

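The wrist view shows the wing bar from (375,170) to (375,290), the collar at (430,205), the dark flat strip at (400-448, 235-292), and the white roll's edges at x of about 335 and 450. I'll measure it with its depth.

```bash
cat > m.py <<'E'
from h import *
import sys
from scipy.optimize import least_squares
def run(d,yaw=-19.2,c=(.6,-.1855)):
    C=cloud(d); a=np.radians(yaw); X=np.array([np.cos(a),np.sin(a),0]);Y=np.array([-np.sin(a),np.cos(a),0])
    L=np.stack([(C-[*c,0])@X,(C-[*c,0])@Y,C[...,2]-.095],-1); I=d['frame'].astype(int)
    ok=(d['z_map']>0)&(abs(L[...,0])<.08)&(abs(L[...,1])<.12)&(L[...,2]<.11)
    return L,I,ok
if __name__=='__main__':
    d=dict(np.load('wrist.npz')); L,I,ok=run(d)
    C=cloud(d); g=(I.max(-1)-I.min(-1)<40)
    x,y,z=L[...,0],L[...,1],L[...,2]
    m=ok&(I.min(-1)>150)&(z>.005)&(abs(y-.04)<.05)&(abs(x)<.05)
    B=L[m]; f=least_squares(lambda p:np.hypot(B[:,0]-p[0]-p[2]*(B[:,1]-.03),B[:,2]-p[1])-.032,[0,0,0],loss='soft_l1',f_scale=.002)
    print('roll axis off x,z,slope',f.x,m.sum(),np.ptp(B[:,1]))
    # slope over whole axis applied to yaw
    for nm,mm in (('flat',ok&(y<-.074)&(y>-.103)&(I.max(-1)<95)&(abs(x)<.02)&(abs(z)<.022)),('wingpts',ok&(z>.05)&(y<0))):
        Q=L[mm]; v,u=np.nonzero(mm); print(nm,mm.sum(),'mean',(Q.mean(0)*1e3).round(1),'uv',u.mean()*1.5,v.mean()*1.5, (np.percentile(Q,2,0)*1e3).round(1),(np.percentile(Q,98,0)*1e3).round(1))
        A=np.c_[Q[:,0],Q[:,1],np.ones(len(Q))]; p=least_squares(lambda p:A@p-Q[:,2],[0,0,0],loss='soft_l1',f_scale=.002).x
        print(' plane z=',p,'tilt(-dz/dx)->lean',np.arctan(p[0]))
    # wing top face: light pixels
    mm=ok&(z>.05)&(y<0)&(I.min(-1)>115); Q=L[mm]
    r=cv2.minAreaRect((Q[:,:2]*1e3).astype(np.float32)); print('light',mm.sum(),(Q.mean(0)*1e3).round(1),r)
    r=cv2.minAreaRect((L[ok&(z>.05)&(y<0)][:,:2]*1e3).astype(np.float32)); print('wing xy',r)
    save(d,'w1c',6,(205,95,325,200))
E
python3 m.py
```

```text
roll axis off x,z,slope [-0.00089406 -0.00084629  0.00226097] 6103 0.07965543584511353
flat 768 mean [  0.  -88.2   8.4] uv 424.1796875 265.3828125 [ -13.1 -102.3    4.6] [ 13.3 -74.6  12.3]
 plane z= [-0.25572228  0.00465522  0.00883594] tilt(-dz/dx)->lean -0.25035704498490735
wingpts 2286 mean [-23.5 -48.2  75.5] uv 378.68700787401576 226.4481627296588 [-35.5 -77.5  54.7] [-10.7 -21.3  82.7]
 plane z= [-0.83787245  0.15809844  0.06396875] tilt(-dz/dx)->lean -0.6974111267841882
light 1444 [-26.4 -47.3  79.1] ((-22.112470626831055, -50.726356506347656), (59.19071578979492, 24.11893653869629), 81.85734558105469)
wing xy ((-21.225780487060547, -50.50764465332031), (60.40994644165039, 26.255199432373047), 81.34214782714844)
```

View pics/w1c.png

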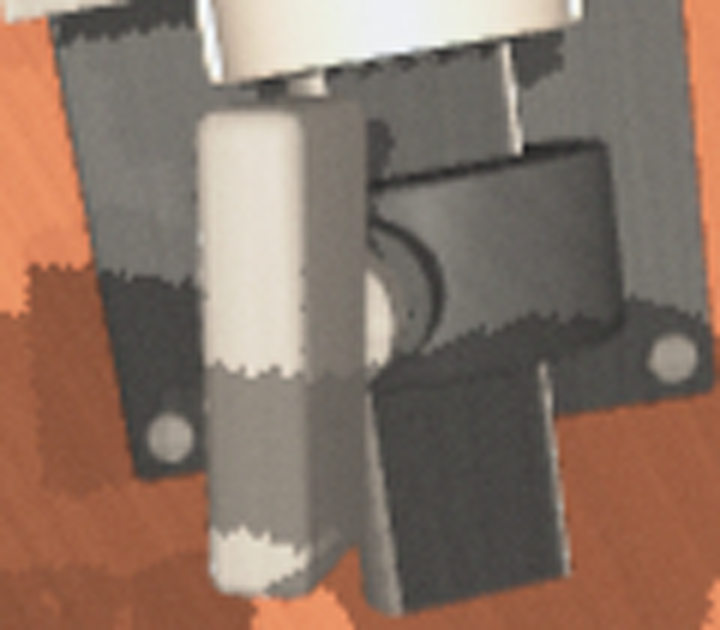

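Measured: axis within 1 mm of the assumed position (0.6,-0.1855), flat lean about -0.24, wing lean about +0.30 and so collar about 0.53, bar heading 62° (screw about 0.15). Wing centre is about (0.563,-0.227,0.162). I'll go over it, descend, and cage the wing without squeezing hard.

```bash
python3 -m handwheel '[[[85,0.46,0,0,-0.045],[85,0.46,0.02,0,0],[85,0.46,0,0.5,0],[85,0,0,0.8,0],[85,0,0,0.8,0],[85,0,0,0.8,0],[24,0,0,0,0],[24,0,0,0,0],[24,0,0,0,0],[24,0,0,0,0]]]' 20;  python3 -m handwheel '[[[24,0,0,0,0],[24,0,0,0,0],[24,0,0,0,0]]]'
python3 - <<'E'
from h import *
d=grab('wrist'); save(d,'w2')
E
```

```text
t: 2.75
ee_pos: [0.5637, -0.2268, 0.1686]
orientation: [3.138, 0.0, 1.089]
wrist_force: [0.1, 0.4, 0.4]
grip_width: 0.0382
grip_force: 0.0
t: 3.0
ee_pos: [0.5635, -0.2269, 0.1686]
orientation: [3.138, -0.0, 1.089]
wrist_force: [-1.8, 1.6, 6.2]
grip_width: 0.0243
grip_force: 14.5
```

View pics/w2.png

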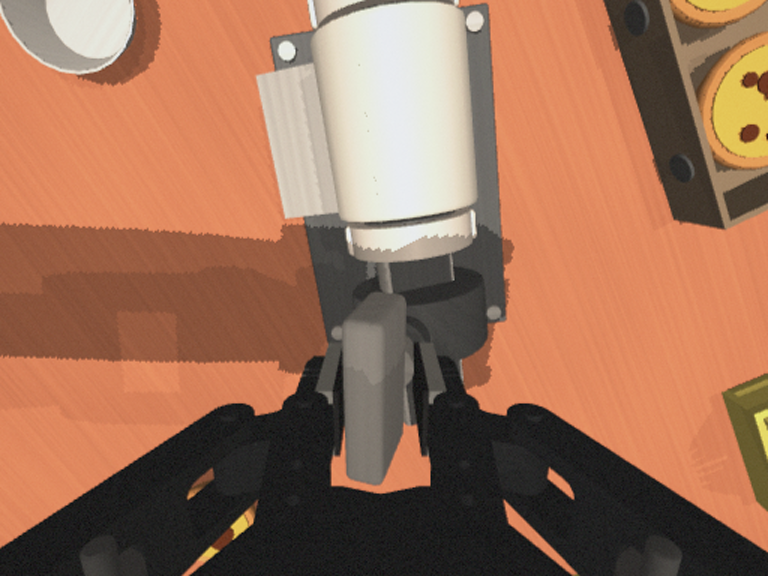

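The wing (345-405, 290-485) sits between the pads, touching at 24 mm because of its tilt. I'll swing it about 37 mm towards roller +x (tool y, a little tool x).

```bash
python3 -m handwheel '[[[24,0.023,0.155,0,0],[24,0.023,0.155,0,0],[24,0.023,0.155,0,0],[24,0.023,0.155,0,0],[24,0.023,0.155,0,0],[24,0.023,0.155,0,0],[24,0.023,0.155,0,0],[24,0.023,0.155,0,0],[24,0,0,0,0]]]';  cat > m2.py <<'E'
from m import *
d=grab('wrist'); L,I,ok=run(d,c=(.5992,-.1852)); x,y,z=L[...,0],L[...,1],L[...,2]
for lo,hi in((.055,.1),(.074,.1)):
    # part of bar ahead of the fingers
    m=ok&(z>lo)&(z<hi)&(y<-.015)&(y>-.085)&(abs(x)<.05)&(I.max(-1)>55)
    m=cv2.morphologyEx(m.astype(np.uint8),cv2.MORPH_OPEN,np.ones((3,3)))
    n,lab,st,_=cv2.connectedComponentsWithStats(m); m=lab==1+st[1:,4].argmax()
    Q=L[m]; a=np.arctan2(-Q[:,0],Q[:,2]+.0008); v,u=np.nonzero(m)
    print(m.sum(),(Q.mean(0)*1e3).round(1),'r',np.hypot(Q[:,0],Q[:,2]).mean(),'ang mean',a.mean().round(3),'minmax',np.percentile(a,[2,98]).round(3),cv2.minAreaRect((Q[:,:2]*1e3).astype(np.float32)),u.mean()*1.5,v.mean()*1.5)
s=arm.observe(); p=s['ee_pos']; l=p-np.array([.5992,-.1852,.0942]); c,sn=np.cos(np.radians(19.2)),np.sin(np.radians(19.2))
print('tcp in roller',(np.array([l[0]*c-l[1]*sn,l[0]*sn+l[1]*c,l[2]])*1e3).round(1),s['orientation'],s['grip_width'],s['grip_force'],s['wrist_force'])
save(d,'w_last')
E
python3 m2.py
```

```text
t: 3.8
ee_pos: [0.598, -0.2388, 0.1661]
orientation: [-3.14, 0.0, 1.089]
wrist_force: [-3.0, 3.2, 4.1]
grip_width: 0.0237
grip_force: 10.3
5203 [ 19.7 -44.7  77.1] r 0.07985216453779756 ang mean -0.245 minmax [-0.449 -0.105] ((19.625900268554688, -49.72745895385742), (59.81747817993164, 29.969940185546875), 73.22855377197266) 390.7864693446089 390.0
3706 [ 20.2 -46.7  80.9] r 0.08350141791794441 ang mean -0.242 minmax [-0.355 -0.131] ((19.810514450073242, -49.53950500488281), (59.4432373046875, 15.339462280273438), 81.42842864990234) 393.402320561252 401.18281165677274
tcp in roller [ 16.5 -51.   71.9] [-3.14033222e+00 -5.76226426e-05  1.08934076e+00] 0.023842440415839238 10.556185254827142 [-1.83403664  1.22908334  2.35083158]
```

View pics/w_last.png

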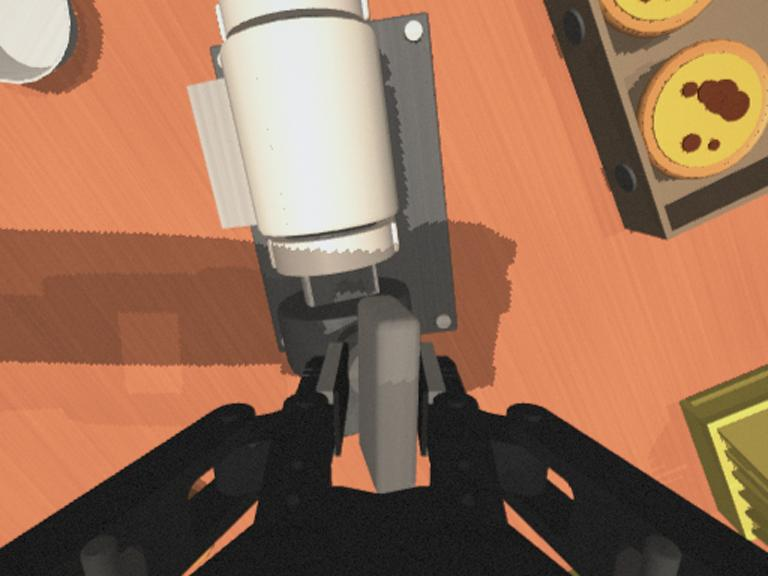

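The wing bar (360-418, 295-490) now leans about -0.24 rad, matching the flat. The screw axis at pad height is at x=16.9 mm and the TCP is at 16.5, so it is centred. I hold still briefly, then tighten, with the pads following the bar.

```bash
python3 -m handwheel '[[[22,0,0,0,0],[20,0,0,0,0.2],[18,0,0,0,0.2],[17,0,0,0,0.2],[16,0,0,0,0.2],[15,0,0,0,0.2],[15,0,0,0,0.2],[15,0,0,0,0.2],[15,0,0,0,0.2],[15,0,0,0,0]]]' 20; python3 m2.py
```

```text
t: 4.68
ee_pos: [0.5977, -0.2383, 0.1661]
orientation: [-3.14, -0.0, 0.287]
wrist_force: [-4.5, 2.7, 3.4]
grip_width: 0.0194
grip_force: 19.5
4727 [ 21.9 -48.2  78.7] r 0.08293211422246206 ang mean -0.268 minmax [-0.544  0.042] ((20.044509887695312, -52.06624984741211), (59.87514877319336, 24.716106414794922), 31.977712631225586) 389.76708271631054 392.17653903109795
3772 [ 20.7 -48.9  81.1] r 0.08482277825874189 ang mean -0.247 minmax [-0.515  0.032] ((20.03219985961914, -49.31330871582031), (57.18519973754883, 15.058221817016602), 34.56801223754883) 389.31203605514315 399.9707051961824
tcp in roller [ 16.1 -50.6  71.9] [-3.14003673e+00 -1.24395524e-04  2.90711246e-01] 0.019759231475256083 19.73176745697856 [-4.11280566  3.19843665  3.62071966]
```

The screw follows (about 0.95) and the collar holds at about -0.25. I'll turn on to the stop.

```bash
python3 -m handwheel '[[[14,0,0,0,0.2],[14,0,0,0,0.2],[14,0,0,0,0.2],[14,0,0,0,0.2],[14,0,0,0,0.14],[14,0,0,0,0],[14,0,0,0,0]]]' 20; python3 m2.py
```

```text
t: 5.32
ee_pos: [0.5982, -0.2388, 0.1664]
orientation: [3.141, -0.001, -0.177]
wrist_force: [-1.1, 1.9, 2.8]
grip_width: 0.0182
grip_force: 19.3
3833 [ 22.  -49.8  80.8] r 0.08538503483544775 ang mean -0.264 minmax [-0.581  0.052] ((20.865781784057617, -50.030616760253906), (56.02653884887695, 14.263751029968262), 12.028877258300781) 383.6137490216541 395.39225150013044
3610 [ 20.6 -50.2  81.5] r 0.0854448374139642 ang mean -0.245 minmax [-0.544  0.053] ((20.50495719909668, -50.15089797973633), (55.18851089477539, 14.072555541992188), 11.673417091369629) 383.90526315789475 400.8469529085873
tcp in roller [ 16.7 -51.   72.1] [ 3.14124934e+00 -9.74988071e-04 -1.77579185e-01] 0.018307705259116507 19.28356558084488 [-1.0743554   2.06658599  1.74040742]
```

The bar is at 11.7° to across, so the screw is about 1.37. I'll release, rise, back off and check.

```bash
python3 -m handwheel '[[[40,0,0,0,0],[60,0,0,0,0],[60,0,0,0,0],[60,0,0,0,0],[60,0,0,-0.7,0],[60,0,0,-0.9,0],[60,0,0,-0.9,0],[60,-0.4,0,-0.9,0],[60,-0.9,0,0,0],[60,-0.9,0,0,0]]]';python3 -m handwheel '[[[60,-0.6,0.5,0,0],[60,0,0,0,0],[60,0,0,0,0],[60,0,0,0,0]]]'
python3 - <<'E'
from m import *
import subprocess
exec(open('m2.py').read())
x,y,z=L[...,0],L[...,1],L[...,2]
mm=ok&(y<-.074)&(y>-.103)&(I.max(-1)<95)&(abs(x)<.02)&(abs(z)<.022); Q=L[mm]
A=np.c_[Q[:,0],Q[:,1],np.ones(len(Q))]; p=least_squares(lambda p:A@p-Q[:,2],[0,0,0],loss='soft_l1',f_scale=.002).x
print('flat',mm.sum(),np.arctan(p[0]),Q.mean(0))
save(d,'w_end')
E
```

```text
t: 6.2
ee_pos: [0.5336, -0.2276, 0.2709]
orientation: [3.139, -0.005, -0.18]
wrist_force: [-0.5, 0.5, 0.5]
grip_width: 0.0604
grip_force: 0.0
t: 6.53
ee_pos: [0.513, -0.2386, 0.2685]
orientation: [3.141, -0.001, -0.181]
wrist_force: [0.3, -0.1, 1.2]
grip_width: 0.0597
grip_force: 0.0
1680 [ 18.  -50.9  81.4] r 0.08515016751848692 ang mean -0.214 minmax [-0.547  0.156] ((16.58742332458496, -50.98905944824219), (63.04582595825195, 14.285090446472168), 11.302339553833008) 351.5160714285714 134.37857142857143
1606 [ 18.2 -50.8  81.8] r 0.08546279901434817 ang mean -0.217 minmax [-0.539  0.113] ((17.632627487182617, -50.77091979980469), (60.0470085144043, 14.06418514251709), 11.796175003051758) 351.3876089663761 134.07814445828143
tcp in roller [-63.7 -78.6 174.1] [ 3.14159199e+00 -4.97512791e-04 -1.80405888e-01] 0.060379886456523695 0.0 [ 0.3908453   0.32250769 -0.1628909 ]
flat 851 -0.2399330573493798 [ 0.00077935 -0.08841802  0.00823828]
```

View pics/w_end.png

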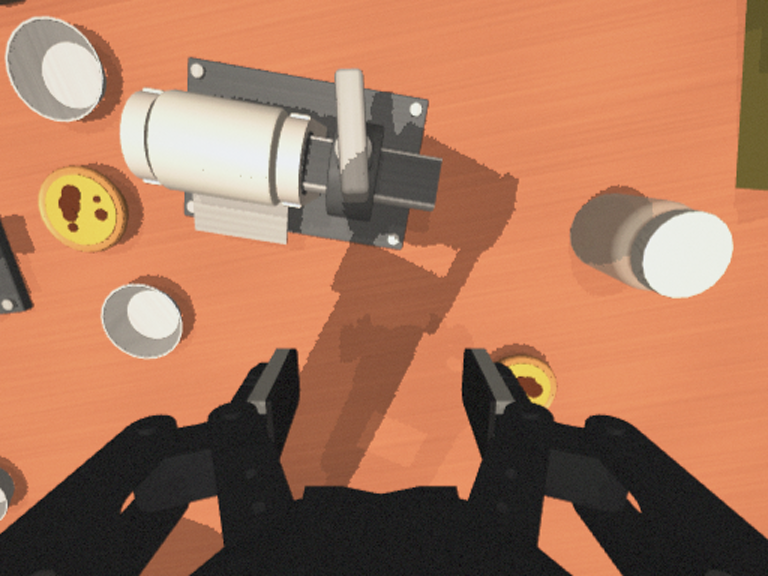

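The wing (350,130) is across the shaft at about -0.22 rad, against the flat's -0.24. The screw is at about 1.37 rad and the gripper is clear, so I hand in.

```bash
python3 -c "
from workcell import arm
print(arm.finish_job())"
```

```text
the job is handed in; nothing more can be done
None
```

I turned the loose collar (right-hand roller in the top view) until its wing screw stood over the flat, about 0.02 rad off by camera, then tightened the screw to about 1.37 rad; the arm stayed clear of the other roller and bystanders, and I handed the job in at about 6.6 s with no verdict returned.

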